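# Turn over an appliance cover against the bench stop

### The arm

A 6-joint arm with a two-finger parallel gripper is mounted at the origin on the work surface. World frame = base frame: x ahead of the robot, y to its left, z up, the work surface at z = 0. Lengths are in m, angles in rad, forces in N, time in s.
With the tool pointing down it reaches from about 0.2 to 0.875 m from the base axis. Payload 3.4 kg.
Tool frame: the origin (TCP) lies between the finger pads; the fingertips stand 25 mm ahead of it and the grasp point (between the pads) lies 6 mm ahead of it (r.nose_length is the z of the fingertips in the tool frame, in m); z points along the fingers, x is the direction in which the jaws open and shut, and the axes are right-handed (so a half turn about z gives the same grasp; the last joint's range is limited). The gripper opens to 94 mm and grips with 3 to 60 N. Pads are 16 mm wide; open, the fingers measure 119 mm over their backs; the gripper's body (75 mm by 177 mm) begins 78 mm behind the grasp point.
Start: joints at [-1.35, 0.276, 1.505, -0, 1.361, -0.121], TCP at [0.193, -0.542, 0.204] pointing down, gripper open.
Joint ranges: [-2.89, 2.89], [-0.75, 2.08], [0.22, 2.7], [-1.18, 4.32], [0.11, 2.71], [-2.7, 2.7]. Speed limits (rad/s): [2.57, 2.57, 3.14, 3.14, 3.14, 3.14].

### API

Orientations are given as a unit quaternion [w, x, y, z].
In Python, from plant import r, gripper_to, inverse_kinematics, vision, models, telemetry gives the robot as it stands. Calls block until the motion is done:
- r.move_to(position, orientation): joint-space move of the TCP to a pose.
- r.move_l(position, rot=None, vel=0.15, guard=None): straight line of the TCP; rot=None keeps the orientation; vel is the mean speed in m/s. With guard (N) it stops when the force on the tool has changed by that much, and returns True; else False.
- r.movej(angles): joint-space move.
- gripper_to(opening, f_grip=None): finger opening in m; f_grip is the grip in N (None keeps the last); returns when the fingers have stopped.
- r.hold(seconds).
- inverse_kinematics(position, orientation): joint angles nearest the present ones, or None.
- vision.snapshot(name): name is "scene" or "top"; returns the picture (420x560x3 uint8, red, green, blue); there is no depth.
- vision.get_calibration(name): a dict with "fx", "fy", "cx", "cy" (pixels), "position" and "orientation" of the camera in the world. Camera axes: x right, y down, z forward; pixel columns grow to the right and rows downward; lengths in m; the calibration is good to about 2 mm. A picture is of the moment at which its call begins. get_calibration takes no time and is no camera call.
A pose or a line that the arm cannot do raises r.PlanningError and nothing moves.
- r.sign_off(): hands the job in, once; it reports no verdict.
Trained networks look in the newest picture that a camera, given by its name, has taken for a name from the list of things; names that differ only in an ending like _2 or _b are one class to them, and where a whole thing is asked for, a point or a joint stands for the part that bears it (a point fixed in the world has none). Each returns a list of dicts, best first, with "score" (0 to 1); they miss things now and then, are a little off and sometimes report something else, mostly with a low value. They report only what shows in the picture. A call takes as long as a camera call. They do not tell look-alikes from the thing itself.
- models.boxes_of(thing, camera): "at" ([x, y, z] in m, in world coordinates, good to about 4 mm: the middle of the surface that is visible of it).
- models.regions_of(thing, camera): "pixels" (420x560 bool, what is visible of it).
- models.mark_of(thing, camera): "at" ([x, y, z] in m, in world coordinates, good to about 4 mm: a listed point, or the origin of a listed thing).
Readings, each from a call of its own:
- telemetry.current_t(): time.
- telemetry.current_joints(): joint angles.
- telemetry.current_dq(): joint speeds.
- telemetry.current_joint_efforts(): joint torques, N m.
- telemetry.current_ee_pos(): TCP position.
- telemetry.current_tool_rot(): TCP orientation.
- telemetry.current_wrist_force(): force on the tool from outside, world axes, zero at the start.
- telemetry.current_torque(): the same for the moment, N m.
- telemetry.current_opening(): finger opening in m.
Only numpy, scipy, OpenCV 4.12 (cv2) and the standard library are available. Lean on these libraries where they do the work, as an engineer would, in place of code of your own. Each camera call takes 0.05 s, during which the arm holds its last target. There are 200 camera calls.

### The job

Turn the larger of the two white plastic covers over so that its hollow inside faces up: push it across the bench against the sloped metal stop until it rides up and is left leaning there, then tip its top edge back so that it falls over and lies flat on the bench in front of the stop. Leave the small cover, the motor and the meter where they are.

Things in the scene. Friction and masses are not known exactly. Their poses are not given: they have to be found in the camera images.
- cover: larger white cover, a shallow dish 110 mm (x) by 100 mm (y), 14 mm high, 0.12 kg: 5 mm plate, 4 mm rim 9 mm deep. Starts hollow side down, square to the stop within 10 degrees, far edge 15 to 40 mm short of its toe. Origin: centre of the plane of the rim's edge (on the bench at first); z points out of the smooth vented side: up at first, down when turned, origin then 14 mm up.
- stop: fixed folded sheet-metal stop, 320 mm long (y), on the covers' far side. Origin: on the bench, middle of the toe line; x points away from the covers, up the slope; z up. The face climbs in straight bends (x, z in mm): 0,0 to 16,12 to 31,28 to 42,44 to 52,64 (the top edge). Nothing stands higher behind it. Friction about 0.6.
- stop_top (a point): middle of the stop's top edge, 64 mm up, 52 mm beyond the toe. The large cover, its near lower edge pushed to the toe line, leans here at 51 degrees, its upper edge 85 mm high and 69 mm beyond the toe (21 mm above the stop, reachable from behind), and stays when let go. Pulled back by that edge past upright, it falls over towards the robot.
- small_cover: bystander: a similar white cover, 70 mm (x) by 60 mm (y), 14 mm high, hollow side down, in front of the same stop, left or right of the large one, centres about 150 mm apart. Origin: centre of its underside.
- motor: bystander: an upright round steel motor, 72 mm across and 75 mm high with its shaft, beyond one end of the stop. Origin: centre of its underside.
- meter: bystander: a black hand meter lying flat, 130 by 70 mm, 31 mm high (37 mm at its dial), beyond the other end of the stop. Origin: centre of its underside.
Not all that is in view belongs to the job. What is shaped like the cover but yellow is not meant.

How it is judged:
On the way:
1. the large cover has been pushed up and leans on the stop, tilted 34 to 80 degrees, with the robot not touching it (angle between cover's own z axis and vertical between 0.6 and 1.4 rad and contact force between cover and stop above 0.05 N and contact force between cover and the arm below 0.02 N and contact force between cover and the fingers below 0.02 N), for 0.2 s.
At the end, for the whole second after the job is handed in: the large cover lies at rest flat on the bench (within 10 degrees), hollow side up, its centre in front of the stop's toe line and no more than 250 mm from it (angle between cover's own z axis and vertical above 2.96 rad and height (world z) of cover between 0.009 and 0.02 m and x of cover in the frame of stop between -0.25 and 0 m and linear speed of cover below 0.02 m/s and angular speed of cover below 0.2 rad/s); the robot touches nothing.
It fails at once if the small cover is shifted more than 20 mm (distance of small_cover from where it was at the start of the episode above 0.02 m).
It fails at once if the motor is shifted more than 20 mm (distance of motor from where it was at the start of the episode above 0.02 m).
It fails at once if the meter is shifted more than 20 mm (distance of meter from where it was at the start of the episode above 0.02 m).
It also fails if it takes over 48 s, if anything falls off the work surface, if the arm or the gripper's body presses on something with over 40 N, if the wrist force passes 120 N, or if a joint passes its speed limit or range.

## Working session

There is one attempt and no reset: what is moved stays moved. The work goes in short steps, each a Python script; the robot and the scene stay as the last script left them, time stands still between calls to the robot, and variables do not carry over. Pictures are saved under pics/ and viewed, about 8 in all and at most 12, crops included, and the job is handed in when it is done.

```bash
mkdir -p pics; ls
python3 - <<'E'
from plant import r, vision, models, telemetry
import cv2, numpy as np
for c in ("top","scene"):
    im=vision.snapshot(c); cv2.imwrite(f"pics/{c}0.png",im[:,:,::-1])
    k=vision.get_calibration(c); print(c,k)
    for t in ("cover","stop","stop_top","small_cover","motor","meter"):
        print(t,[(np.round(d["at"],3).tolist(),round(d["score"],2)) for d in models.mark_of(t,c)])
print(telemetry.current_t())
E
```

```text
pics
top {'fx': 476.761206058859, 'fy': 476.761206058859, 'cx': 282.48720633505576, 'cy': 217.67714996458622, 'position': array([0.38121211, 0.01540839, 1.03397635]), 'orientation': array([ 0.05843986, -0.69468286,  0.71584761, -0.03953109])}
cover [([0.337, 0.171, -0.002], 0.71), ([0.514, 0.049, -0.0], 0.66), ([0.472, 0.341, -0.002], 0.63), ([0.338, -0.127, 0.0], 0.61)]
stop [([0.597, -0.035, 0.002], 0.67), ([0.538, -0.314, 0.002], 0.4)]
stop_top [([0.652, -0.038, 0.066], 0.81), ([0.514, 0.052, 0.001], 0.28)]
small_cover [([0.504, -0.104, -0.001], 0.71)]
motor [([0.538, -0.312, 0.002], 0.73)]
meter [([0.626, 0.231, 0.001], 0.61), ([0.656, -0.034, 0.064], 0.37)]
scene {'fx': 382.31240003220984, 'fy': 382.31240003220984, 'cx': 279.4735744558108, 'cy': 211.03669125948352, 'position': array([ 1.04282064, -0.22892609,  0.65638491]), 'orientation': array([-0.33536304,  0.78338404,  0.48457503, -0.19755537])}
cover [([0.472, 0.344, -0.0], 0.93), ([0.511, 0.048, -0.0], 0.81), ([0.34, 0.17, 0.001], 0.74), ([0.336, -0.132, -0.001], 0.65)]
stop [([0.6, -0.038, -0.0], 0.61)]
stop_top [([0.652, -0.032, 0.066], 0.84)]
small_cover [([0.509, -0.102, 0.004], 0.61)]
motor []
meter [([0.632, 0.227, -0.003], 0.68)]
0.7
```

View pics/top0.png

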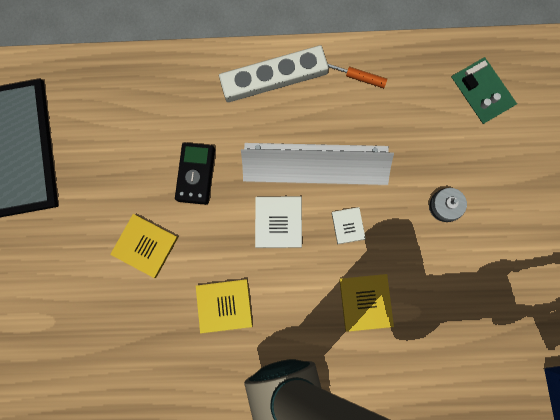

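View pics/scene0.png

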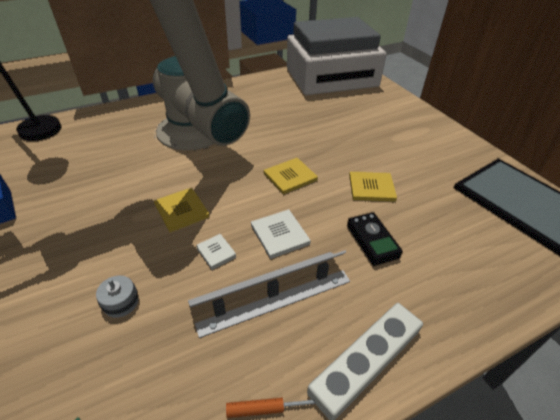

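```bash
cat > h.py <<'E'
from plant import r, gripper_to, inverse_kinematics, vision, models, telemetry
import cv2, numpy as np
from scipy.spatial.transform import Rotation as R
def deproj(px,c,z):
    k=vision.get_calibration(c); w,x,y,q=k["orientation"]; M=R.from_quat([x,y,q,w]).as_matrix()
    px=np.atleast_2d(px).astype(float)
    d=np.c_[(px[:,0]-k["cx"])/k["fx"],(px[:,1]-k["cy"])/k["fy"],np.ones(len(px))]@M.T
    return k["position"]+d*((z-k["position"][2])/d[:,2])[:,None]
def corners(mask,c,z):
    cs,_=cv2.findContours(mask.astype(np.uint8),cv2.RETR_EXTERNAL,cv2.CHAIN_APPROX_NONE)
    p=max(cs,key=cv2.contourArea)[:,0]
    return deproj(p,c,z)[:,:2]
E
python3 - <<'E'
from h import *
im=vision.snapshot("top")
for t,z in (("cover",.012),("small_cover",.012),("stop",0)):
    for d in models.regions_of(t,"top"):
        m=d["pixels"]
        if m.sum()<50: continue
        w=corners(m,"top",z)
        rr=cv2.minAreaRect((w*1000).astype(np.float32))
        print(t,round(d["score"],2),m.sum(),im[m].mean(0).round(),np.round(rr[0],1),np.round(rr[1],1),round(rr[2],1),"box",np.round(cv2.boxPoints(rr)).tolist())
E
```

```text
cover 0.8 2650 [121. 103.  32.] [ 339.3 -129.5] [113.9 105. ] 4.0 box [[279.0, -81.0], [286.0, -186.0], [400.0, -178.0], [392.0, -73.0]]
cover 0.7 2426 [200. 203. 192.] [515.5  50.8] [103.9 113.6] 88.1 box [[457.0, 1.0], [571.0, -3.0], [574.0, 101.0], [460.0, 105.0]]
cover 0.62 2425 [191. 162.  48.] [473.9 342.9] [115.6 101.6] 61.2 box [[402.0, 317.0], [491.0, 268.0], [546.0, 369.0], [457.0, 418.0]]
cover 0.56 2530 [197. 174.  56.] [339.8 170.4] [101.6 113.3] 5.4 box [[284.0, 222.0], [295.0, 109.0], [396.0, 119.0], [385.0, 232.0]]
small_cover 0.94 866 [201. 204. 193.] [502.8 -99. ] [69.1 61.4] 9.6 box [[464.0, -74.0], [474.0, -135.0], [542.0, -124.0], [532.0, -63.0]]
stop 0.98 5711 [163. 164. 162.] [645.5 -37.7] [338.3  90.1] 87.1 box [[592.0, -204.0], [682.0, -209.0], [699.0, 129.0], [609.0, 134.0]]
```

The top view shows the white cover at about (278,221) with the small one at (348,225). The stop's toe runs from (242,181) to (390,184), and the yellow look-alikes are well clear. The scene view agrees with this. Next I'll fit the toe and near-edge lines, then push with two spread fingers.

```bash
cat >> h.py <<'E'
import json
def pose(xs,ys,tip,S):  # fingertip centre in stop frame -> TCP pos, quat (tool down, jaws along stop y)
    o=np.array(S["o"]);a=S["yaw"]
    ex=np.array([np.cos(a),np.sin(a)]);ey=np.array([-ex[1],ex[0]])
    p=o+ex*xs+ey*ys
    best=None
    for s in (1,-1):
        X=np.r_[s*ey,0];Z=np.array([0,0,-1.]);Y=np.cross(Z,X)
        q=R.from_matrix(np.c_[X,Y,Z]).as_quat();q=[q[3],q[0],q[1],q[2]]
        P=[p[0],p[1],tip+r.nose_length]
        j=inverse_kinematics(P,q)
        if j is None: continue
        c=abs(np.array(j)[5])
        if best is None or c<best[0]: best=(c,P,q)
    return best[1],best[2]
E
python3 - <<'E'
from h import *
im=vision.snapshot("top")
def low(m,z):
    cols=np.where(m.any(0))[0][4:-4]; rows=[np.where(m[:,c])[0].max()+.5 for c in cols]
    w=deproj(np.c_[cols,rows],"top",z); vx,vy,x0,y0=cv2.fitLine(w[:,:2].astype(np.float32),cv2.DIST_HUBER,0,.001,.001).ravel()
    return np.array([x0,y0]),np.array([vx,vy])*np.sign(vy),np.ptp(w[:,1])
ms=max(models.regions_of("stop","top"),key=lambda d:d["score"])["pixels"]
p,v,L=low(ms,0); yaw=float(np.arctan2(-v[0],v[1]))
mk=np.array([0.5985,-0.0365]); o=p+v*((mk-p)@v)
S=dict(o=o.tolist(),yaw=yaw)
C=[d["pixels"] for d in models.regions_of("cover","top") if im[d["pixels"]].mean(0)[2]>150][0]
pc,vc,_=low(C,0)
ex=np.array([np.cos(yaw),np.sin(yaw)]);ey=v
S["near"]=float((pc-o)@ex); S["cy"]=float((np.array([.514,.050])-o)@ey)
json.dump(S,open("S.json","w"))
print(S,"L",L,"toe-mark offset",(mk-p)@ex,"cover yaw deg",np.degrees(np.arctan2(-vc[0],vc[1])))
P,q=pose(S["near"]-.033,S["cy"],.08,S); print(P,q,inverse_kinematics(P,q),telemetry.current_t())
E
```

```text
{'o': [0.6019062987519946, -0.03673236999621887], 'yaw': -0.0681118443608284, 'near': -0.14669032115336653, 'cy': 0.08054842794877322} L 0.31257618641218254 toe-mark offset -0.0034142152284524466 cover yaw deg -1.73033
[np.float64(0.42811468919123236), np.float64(0.05585886721064795), 0.10500000000000001] [np.float64(0.0), np.float64(0.7307732864002765), np.float64(0.68262024866227), np.float64(0.0)] [-3.17005482e-02  1.46060301e-01  1.94834111e+00 -4.44089210e-16
  1.04719124e+00 -1.53438503e+00] 1.05
```

Run:
```python
from h import *
S=json.load(open("S.json"));cy=S["cy"]
gripper_to(.058)
P,q=pose(S["near"]-.03,cy,.12,S); r.move_to(P,q)
P,_=pose(S["near"]-.03,cy,.003,S); print(r.move_l(P,vel=.15,guard=10))
P,_=pose(-.06,cy,.003,S); print(r.move_l(P,vel=.08,guard=25),telemetry.current_wrist_force())
P,_=pose(-.020,cy,.003,S); print(r.move_l(P,vel=.05,guard=25),telemetry.current_wrist_force())
print(telemetry.current_ee_pos(),telemetry.current_t())
im=np.hstack([vision.snapshot("top")[100:300,180:460],vision.snapshot("scene")[150:350,150:430]])
cv2.imwrite("pics/push.png",cv2.resize(im,None,fx=1.4,fy=1.4)[:,:,::-1])
```

```text
False
False [-0.13455144  0.43459941 -0.34361171]
False [ 0.21405341 -0.21572918 -0.06857291]
[0.58697022 0.04502582 0.02784321] 7.5667
```

View pics/push.png

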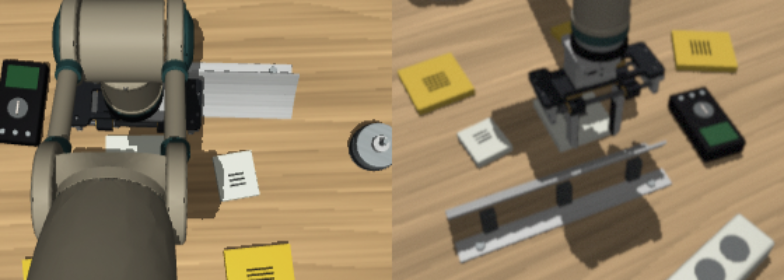

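The cover does not appear to be leaning. I see white at top pixel (266,201), and the scene view shows it between the fingers. I'll lift straight up and look.

Run:
```python
from h import *
S=json.load(open("S.json"));cy=S["cy"]
print(r.nose_length,telemetry.current_opening(),telemetry.current_tool_rot())
p=telemetry.current_ee_pos(); print(r.move_l([p[0],p[1],.17],vel=.15),telemetry.current_wrist_force())
P,q=pose(-.17,cy,.17,S); r.move_l(P,vel=.25)
im=np.hstack([vision.snapshot("top")[100:300,180:460],vision.snapshot("scene")[150:350,150:430]])
cv2.imwrite("pics/p2.png",cv2.resize(im,None,fx=1.4,fy=1.4)[:,:,::-1])
for c in("top","scene"): print([(np.round(d["at"],3).tolist(),round(d["score"],2)) for d in models.mark_of("cover",c)])
print(telemetry.current_t())
```

```text
0.025 0.05826619794354093 [-1.56298271e-04  7.30749947e-01  6.82645200e-01 -1.46181582e-04]
False [0.26706123 0.62816262 0.11426064]
[([0.337, -0.129, 0.004], 0.87), ([0.343, 0.173, 0.001], 0.83), ([0.473, 0.341, -0.001], 0.65)]
[([0.514, 0.048, -0.0], 0.92), ([0.342, 0.17, 0.001], 0.75), ([0.336, -0.132, -0.004], 0.75), ([0.472, 0.343, 0.0], 0.56)]
9.725
```

View pics/p2.png

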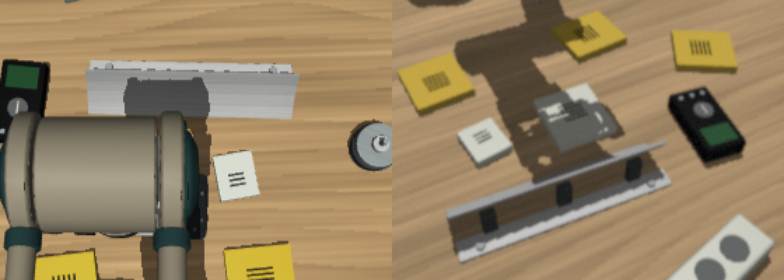

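The cover is back at, or never left, its start at (0.514, 0.048). I need to find out why, so I'll repeat the push in small steps and log each one.

Run:
```python
from h import *
S=json.load(open("S.json"));cy=S["cy"]
f=lambda s:print(s,np.round(telemetry.current_ee_pos(),4),np.round(telemetry.current_wrist_force(),2),round(telemetry.current_t(),2))
P,q=pose(S["near"]-.03,cy,.003,S); print(P); r.move_l(P,vel=.2,guard=10); f("down")
ims=[vision.snapshot("scene")[150:350,150:430]]
for x in (-.155,-.14,-.125):
    P,_=pose(x,cy,.003,S); print(r.move_l(P,vel=.08,guard=25)); f(x)
ims.append(vision.snapshot("scene")[150:350,150:430])
cv2.imwrite("pics/p3.png",cv2.resize(np.hstack(ims),None,fx=1.4,fy=1.4)[:,:,::-1])
print([(np.round(d["at"],3).tolist(),round(d["score"],2)) for d in models.mark_of("cover","scene")])
```

```text
[np.float64(0.43110773304610217), np.float64(0.055654689633950385), 0.028]
down [0.4321 0.0556 0.0285] [0.29 0.22 0.84] 10.71
False
-0.155 [0.4535 0.0541 0.0282] [-0.15 -0.05  0.18] 11.18
False
-0.14 [0.4684 0.0531 0.028 ] [ 0.8  -0.13 -0.31] 11.53
False
-0.125 [0.4834 0.0521 0.028 ] [-1.19  0.87 -1.09] 11.87
[([0.516, 0.049, 0.001], 0.79), ([0.337, -0.133, -0.001], 0.77), ([0.474, 0.342, -0.001], 0.75)]
```

View pics/p3.png

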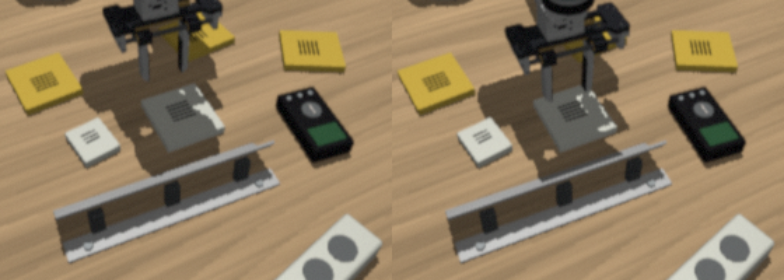

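```bash
cat >> h.py <<'E'
def proj(X,c):
    k=vision.get_calibration(c); w,x,y,q=k["orientation"]; M=R.from_quat([x,y,q,w]).as_matrix()
    d=(np.atleast_2d(X)-k["position"])@M
    return np.c_[d[:,0]/d[:,2]*k["fx"]+k["cx"],d[:,1]/d[:,2]*k["fy"]+k["cy"]]
E
python3 - <<'E'
from h import *
im=vision.snapshot("scene")
p=np.array(telemetry.current_ee_pos());print(p)
x0,y0=225,170
c=cv2.resize(im[170:270,225:325],None,fx=6,fy=6,interpolation=cv2.INTER_NEAREST)[:,:,::-1].copy()
for z,col in((.003,(0,0,255)),(.014,(0,255,0)),(.03,(255,0,0))):
    for s in(-1,1):
        u,v=proj([p[0]+.008,p[1]+s*.035,z],"scene")[0]; cv2.circle(c,(int((u-x0+.5)*6),int((v-y0+.5)*6)),4,col,-1)
# expected original cover outline on top z=.014 (magenta) 
S=json.load(open("S.json"));a=np.radians(-1.73)
for dx in(-.055,.055):
    for dy in(-.05,.05):
        u,v=proj([.514+dx*np.cos(a)-dy*np.sin(a),.05+dx*np.sin(a)+dy*np.cos(a),.014],"scene")[0]; cv2.circle(c,(int((u-x0+.5)*6),int((v-y0+.5)*6)),4,(255,0,255),-1)
cv2.imwrite("pics/p4.png",c)
E
```

```text
[0.48228148 0.05217674 0.0278804 ]
```

View pics/p4.png

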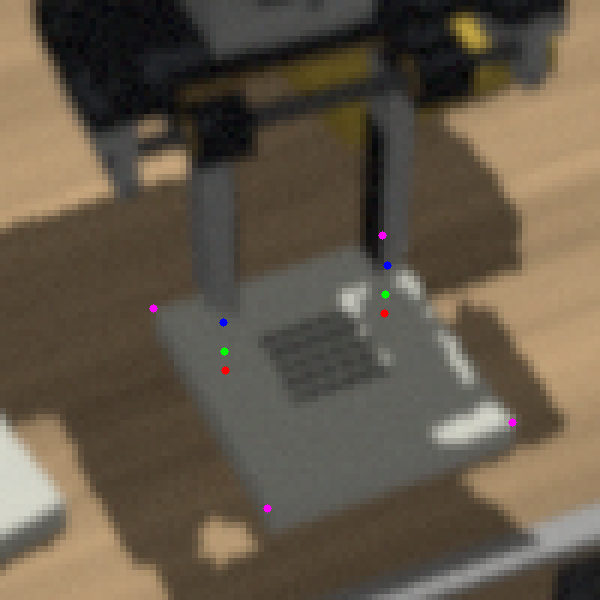

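The drawn fingertips end near the z≈0.03 marks at (223,322) and (388,266), and they overlap the plate. So the fingers are passing over the cover, and the real tips sit about 20–25 mm higher than nominal. I'll touch the bench under guard to measure the true tip height.

Run:
```python
from h import *
S=json.load(open("S.json"));cy=S["cy"]
f=lambda s:print(s,np.round(telemetry.current_ee_pos(),4),np.round(telemetry.current_wrist_force(),2),round(telemetry.current_t(),2))
x=S["near"]-.033
P,q=pose(x,cy,.003,S); P[2]=.06
p=telemetry.current_ee_pos(); r.move_l([p[0],p[1],.06],vel=.2); r.move_l(P,vel=.2)
P[2]=.03; r.move_l(P,vel=.15,guard=8)
P[2]=-.01; print(r.move_l(P,vel=.03,guard=4)); f("touch")
P[2]=telemetry.current_ee_pos()[2]+.003; r.move_l(P,vel=.05); f("up3")
```

```text
True
touch [ 0.4279  0.0558 -0.0014] [-1.15 -0.3   6.03] 14.07
up3 [0.4283 0.0559 0.0016] [ 0.19 -0.1   0.09] 14.32
```

Touching the bench at TCP z≈0 shows the fingertips sit at the reported TCP, not 25 mm ahead of it. I'll use a nose of 0 and push again.

```bash
sed -i 's/tip+r.nose_length/tip+NOSE/; 1i NOSE=0.0  # measured by touching the bench (r.nose_length=0.025 does not fit)' h.py
python3 - <<'E'
from h import *
S=json.load(open("S.json"));cy=S["cy"]
f=lambda s:print(s,np.round(telemetry.current_ee_pos(),4),np.round(telemetry.current_wrist_force(),2),round(telemetry.current_t(),2))
P,_=pose(-.06,cy,.003,S); print(r.move_l(P,vel=.07,guard=25));f("a")
P,_=pose(-.020,cy,.003,S); print(r.move_l(P,vel=.05,guard=25)); f("b")
im=np.hstack([vision.snapshot("top")[100:300,180:460],vision.snapshot("scene")[150:350,150:430]])
cv2.imwrite("pics/p5.png",cv2.resize(im,None,fx=1.4,fy=1.4)[:,:,::-1])
E
```

```text
False
a [0.5479 0.0477 0.0033] [-0.35  0.25  0.32] 16.18
False
b [0.586  0.0451 0.0028] [-4.39 -0.1   2.34] 17.13
```

View pics/p5.png

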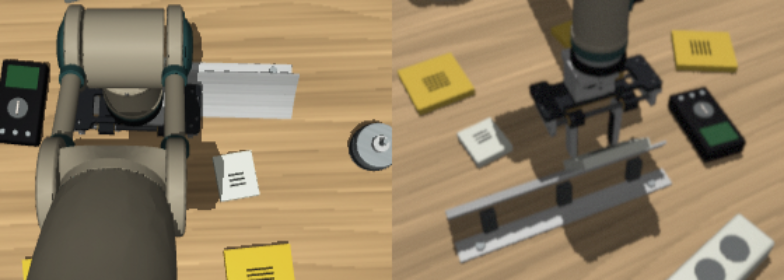

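The scene view now shows the cover's edge standing above the stop around (610,150). I'll back off and check that it stays there.

Run:
```python
from h import *
S=json.load(open("S.json"));cy=S["cy"]
P,_=pose(-.06,cy,.003,S); r.move_l(P,vel=.06)
P,_=pose(-.12,cy,.03,S); r.move_l(P,vel=.2)
P,_=pose(-.12,cy,.16,S); r.move_l(P,vel=.25)
print(np.round(telemetry.current_wrist_force(),2),telemetry.current_t())
a=vision.snapshot("scene"); ex=np.array([np.cos(S["yaw"]),np.sin(S["yaw"])]);ey=np.array([-ex[1],ex[0]]);o=np.array(S["o"])
c=cv2.resize(a[195:295,220:360],None,fx=5,fy=5)[:,:,::-1].copy()
for x,z in((.069,.085),(.058,.094),(0,0)):
  for s in(-.05,.05):
    u,v=proj(np.r_[o+ex*x+ey*(cy+s),z],"scene")[0]; cv2.circle(c,(int((u-220)*5),int((v-195)*5)),4,(255,0,255),-1)
cv2.imwrite("pics/p6.png",c)
print([(np.round(d["at"],3).tolist(),round(d["score"],2)) for d in models.mark_of("cover","scene")])
```

```text
[-1.45 -0.65  0.69] 19.1917
[([0.34, 0.169, 0.0], 0.87), ([0.637, 0.037, 0.042], 0.67), ([0.336, -0.131, -0.005], 0.57), ([0.542, -0.312, 0.003], 0.45)]
```

View pics/p6.png

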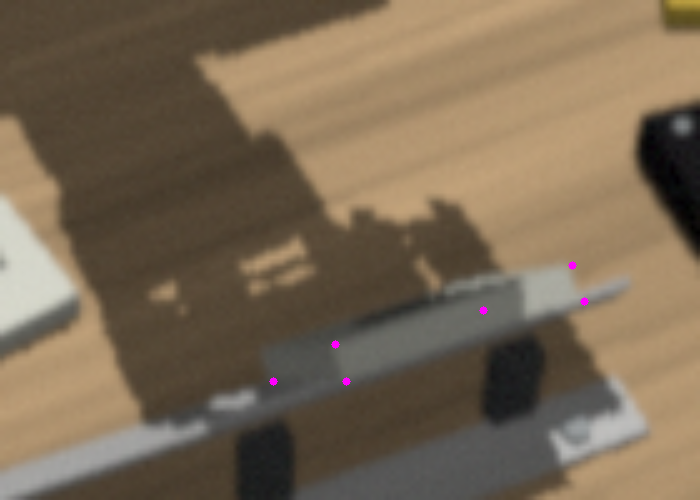

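The cover leans on its own, with its edge from (262,350) to (578,270) standing above the stop, and its mark at (0.637, 0.037, 0.042) matches the expected lean. Now I'll go behind it and pull it over along an arc.

Run:
```python
from h import *
S=json.load(open("S.json"));cy=S["cy"]-.003
f=lambda s:print(s,np.round(telemetry.current_ee_pos(),4),np.round(telemetry.current_wrist_force(),2),round(telemetry.current_t(),2))
go=lambda x,z,v,g=None:r.move_l(pose(x,cy,z,S)[0],vel=v,guard=g)
go(-.12,.17,.2); go(.102,.17,.25); print(go(.102,.072,.15,10)); f("behind")
print([(np.round(d["at"],3).tolist(),round(d["score"],2)) for c in("top","scene") if vision.snapshot(c) is not None for d in models.mark_of("cover",c)])
go(.082,.072,.08)
for t in (51,58,65,72,79,86,93,100):
    s=.110*np.sin(np.radians(t))-.015
    if go(.110*np.cos(np.radians(t))+.006,max(s,.072),.08,15): f("guard");break
f("end")
r.hold(.3); go(-.02,.18,.2)
im=np.hstack([vision.snapshot("top")[100:300,180:460],vision.snapshot("scene")[150:350,150:430]])
cv2.imwrite("pics/p7.png",cv2.resize(im,None,fx=1.4,fy=1.4)[:,:,::-1]); f("up")
```

```text
False
behind [0.7095 0.0337 0.0732] [-0.46 -0.7   0.4 ] 21.38
[([0.336, -0.13, 0.002], 0.87), ([0.47, 0.343, 0.001], 0.74), ([0.342, 0.168, 0.003], 0.82), ([0.473, 0.343, -0.0], 0.71), ([0.334, -0.134, -0.003], 0.57)]
end [0.5942 0.0415 0.0934] [ 0.21 -0.5   0.52] 24.44
up [0.5861 0.042  0.1781] [-0.01  0.49  0.46] 25.43
```

View pics/p7.png

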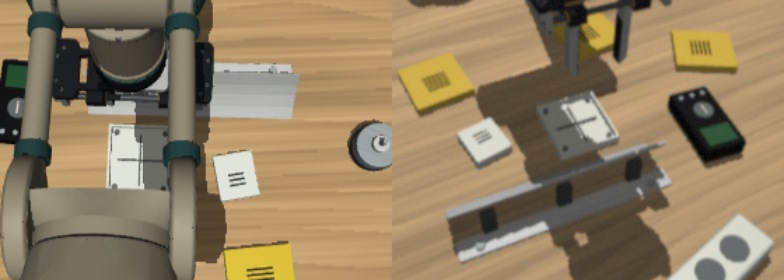

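Both views show the cover flat in front of the stop with its ribbed hollow side up, and the bystanders look unmoved. One last numeric check before handing in.

Run:
```python
from h import *
S=json.load(open("S.json"));o=np.array(S["o"]);ex=np.array([np.cos(S["yaw"]),np.sin(S["yaw"])])
P,_=pose(-.02,S["cy"],.25,S); r.move_l(P,vel=.2)
r.hold(.5)
for c in("scene","top"):
    vision.snapshot(c)
    for t in("cover","small_cover","motor","meter"):
        print(c,t,[(np.round(d["at"],3).tolist(),round(float((np.array(d["at"])[:2]-o)@ex),3),round(d["score"],2)) for d in models.mark_of(t,c)])
print(np.round(telemetry.current_wrist_force(),2),telemetry.current_t())
r.sign_off()
```

```text
scene cover [([0.344, 0.172, 0.001], -0.271, 0.94), ([0.335, -0.13, -0.004], -0.26, 0.93), ([0.531, 0.043, 0.011], -0.076, 0.79), ([0.474, 0.344, -0.001], -0.153, 0.55)]
scene small_cover [([0.504, -0.103, 0.002], -0.093, 0.77)]
scene motor [([0.543, -0.312, 0.006], -0.04, 0.9)]
scene meter [([0.628, 0.23, -0.002], 0.008, 0.72)]
top cover [([0.338, -0.126, -0.001], -0.257, 0.68), ([0.473, 0.343, -0.002], -0.155, 0.63)]
top small_cover [([0.507, -0.099, 0.001], -0.09, 0.9)]
top motor [([0.537, -0.311, -0.001], -0.046, 0.65)]
top meter [([0.628, 0.23, 0.0], 0.007, 0.79)]
[ 0.22 -1.32  0.25] 26.925
the job is handed in; nothing more can be done
```

The larger white cover was turned over and now lies flat on the bench, hollow side up, in front of the stop. I handed the job in at about 27 s of the 48 s allowed. No verdict was reported.

**How it went:** I pushed the cover against the stop with two spread fingers and backed off. It stayed leaning on its own, then I pulled its upper edge over from behind along an arc.

**First push missed:** The fingers passed over the cover without moving it. A guarded touch on the bench showed the fingertips sit at about the reported tool point, not 25 mm ahead of it as stated. I corrected for that and repeated the push.

**Last checks:**
- **Cover position:** the scene camera puts its origin at (0.531, 0.043, 0.011). That is 76 mm in front of the toe line, and the height fits the turned-over cover (14 mm nominal). The last pictures show its hollow side up.
- **Bystanders:** the small cover, motor and meter read within measurement error (about 5 mm) of where they started.
- **Robot:** the gripper was lifted clear, with its fingertips about 0.25 m above the bench.
- **Not confirmed:** the top camera did not detect the cover in the last check, probably because the arm was in the way. The final position therefore rests on the scene camera and the pictures. I did not measure the lean angle or the cover's final flatness directly.

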